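# Snap in a filter retainer and flip the filter into the beam

### The job

Take the hand pusher from its tray and press the retainer ring in the flip mount's tilted lens tube straight in along the tube's axis until it clicks fully home, with the flap still lying in its stowed position. Then tip the flap over its snap point so that it springs upright to its other stop and stays there, and stand the pusher upright in the tray again, without knocking over or shoving the other things around. Do not touch the ring with the fingers.

Things in the scene. Friction and masses are not known exactly. Their poses are not given: they have to be found in the camera images.
- mount: Fixed flip mount on an aluminium plate 12 mm thick, 100 mm wide, x = -52 to 183 mm. Origin on the table under the hinge; z up; y along the hinge pin, which lies 95 mm above the table between two black cheeks (y = +-34 mm, 8 mm thick, 105 mm high); x from the hinge to the steel rear post (x = 150 mm, 282 mm high). The robot is on the -x side.
- mirror_edge (a point): Middle of the lowest, front edge of the square black mirror frame (100 x 90 x 14 mm, axes as the mount) fixed to the rear post and leaning over the flap: about 205 mm above the table, 90 mm wide along y, from here rising at 45 degrees by 80 mm towards +x. It blocks a vertical gripper above the tube; a tilted approach from the -x side is free.
- flap (a joint): Angle of the spring flap (black plate 52 x 50 x 8 mm) about the hinge pin, rad: 0 stowed, leaning back; 0.91 upright at the other stop. An over-centre spring holds it at either stop; the snap point is near 0.5: past it the flap springs on by itself, short of it it springs back.
- tube_mouth (a point): Centre of the open end of the short black lens tube on the flap (38 mm outside, 30 mm bore, 34 mm long, axis 34 mm from the hinge). z along the tube's axis out of the mouth, y along the hinge as the mount's y, x away from the hinge. Stowed, z is 0.66 rad (38 degrees) from vertical, leaning to the mount's -x side; upright, it is level.
- retainer (a joint): How far the aluminium retainer ring (29 mm across, 6 mm thick, small filter glass in it) has been pressed into the tube, m: 0 loose (upper face 18 mm below the mouth), 0.006 home (24 mm below). It slides along the tube's axis with a snap half-way: about 8 N start it, then it clicks home and stays.
- lever_pad (a point): Pressing point on the upper face of the flap's aluminium thumb lever, 42 mm from the hinge axis, at y = 53 mm of the mount; axes as tube_mouth. The lever, 22 mm wide, 5 mm thick, reaches 52 mm from the hinge to the -x side. It slopes up by 0.455 rad when stowed, is about level at the snap point, ends 0.455 rad down. Pressing it down (about 4 N at first) tips the flap up.
- tray: Fixed grey plastic tray, 150 x 150 mm, walls 22 mm high and 4 mm thick, floor 4 mm thick; origin at the centre of its underside, z up. The pusher stands upright on its floor.
- pusher_mid (a point): Middle of the pusher, 55 mm above its foot; z points up from nose to handle. The pusher is 110 mm tall: a round white nose 26 mm across (2 mm chamfer at the foot) up to 36 mm, and above 40 mm a black 18 x 18 mm square handle whose sides face x and y. 80 g.
- pusher: The hand pusher of pusher_mid as a whole; origin under its nose, axes as pusher_mid.
- mirror_mount: Bystander: small mirror on a short post, 115 mm tall, foot 44 mm across. Origin under its foot.
- post_holder: Bystander: black post 25 mm thick, 70 mm tall. Origin under its foot.
- clamp_fork: Bystander: flat aluminium fork, about 68 x 30 x 9 mm. Origin underneath.
- lens_cap: Bystander: black disc cap 40 mm across, 10 mm high. Origin underneath.
- driver: Bystander: screwdriver lying on the table, 170 mm long.
- cleaner: Bystander: white bottle 44 mm across, 100 mm tall. Origin under its foot.
- spare_ring: Bystander: spare ring lying in a corner of the tray, 29 mm across, 8 mm high. Origin underneath.
Not all that is in view belongs to the job. What is shaped like the pusher but blue is not meant.

How it is judged:
By the outcome, as a careful person would: the job done as asked, in the order asked, and still so for the second after the job is handed in, with the robot touching nothing.
It also fails if it takes over 56 s, if anything falls off the work surface, if the arm or the gripper's body presses on something with over 40 N, if the wrist force passes 120 N, or if a joint passes its speed limit or range.

### The arm

A 6-joint arm with a two-finger parallel gripper is mounted at the origin on the work surface. World frame = base frame: x ahead of the robot, y to its left, z up, the work surface at z = 0. Lengths are in mm, angles in degrees, forces in N, time in s.
With the tool pointing down it reaches from about 350 to 850 mm from the base axis. Payload 8.1 kg.
Tool frame: the origin (TCP) lies midway between the tips of the shut fingers; the grasp point (between the pads) lies 19 mm behind it (r.pinch_z is the distance from the TCP to the grasp point, in mm); z points along the fingers, y is the line along which they close (so a half turn about z gives the same grasp; the last joint's range is limited). The gripper opens to 85 mm and grips with 20 to 120 N. Pads are 22 mm wide; open, the fingers measure 114 mm over their backs; the gripper's body (76 mm by 85 mm) begins 54 mm behind the grasp point. The pads swing forward as they close: fully open they stand 13 mm farther back than shut.
Start: joints at [-68.205, 7.471, 85.268, -0, 87.261, -4.893], TCP at [269.502, -536.073, 231.292] pointing down, gripper open.
Joint ranges: [-169.43, 169.43], [-51.17, 129.36], [1.28, 143.12], [-76.62, 256.62], [0, 156.53], [-152.29, 152.29]. Speed limits (degrees/s): [136.94, 136.94, 159.86, 180, 180, 180].

### API

Orientations are given as [roll, pitch, yaw] about the fixed x, y, z axes, in that order (R = Rz(yaw) Ry(pitch) Rx(roll)).
In Python, from bench import sensors, optics, job, r gives the robot as it stands.
- The arm moves only by the tool play_rows, never from a script. Its argument "motion" is a list that holds one entry, the list of rows, each a list of 6 numbers: the shift along the tool's x, y, z in cm, then the turn, a rotation vector about the tool's x, y, z in degrees. In form: [[[x, y, z, ax, ay, az], ...]]. A call has 1 to 5 rows; each row is the pose to reach, as a shift and turn from the pose commanded when the call began, along the tool's axes at that moment; what a row does not reach only later rows make up. A row lasts 1/10 s, in which the tool goes at most 50 mm and 8.59 degrees, less where a joint would pass 70% of its speed; a pose out of reach is approached as far as the arm can. A call with a gripper value outside its range is refused whole. "jaw" is the opening, from 0 (shut) to 1 (fully open), set as the call begins (left out, the last holds). The fingers move at their own pace and stop on an object; "squeeze" is the grip in N (left out, the last holds). Time passes only in rows, so rows that repeat a pose let the fingers close. It gives the time, the measured TCP pose, the force, the opening and the grip force at its end, in the units of the state.
- sensors.sense(): the state, without advancing time (a new reading comes with each control period).
- optics.snapshot(name): name is "scene" or "top"; returns a dict with "pixels" (400x640x3 uint8, red, green, blue), "mtx" (3x3 intrinsics, pixels), "k1" (the pictures are not rectified: a ray, as slopes to the right and down, at radius r is drawn at 1 + k1 r^2 times it, then the intrinsics apply), "R" (3x3) and "t" (3): a world point X has camera coordinates R X + t. Camera axes: x right, y down, z forward; pixel columns grow to the right and rows downward; lengths in mm; the calibration is good to about 2 mm. A picture is of the moment at which its call begins. There is no depth.
- job.hand_in(): hands the job in; it is judged then, once.
The state is a dict: "time": time; "joint_pos": joint angles; "qd": joint speeds; "joint_efforts": joint torques, N m; "tool_pos": TCP position; "tcp_rot": TCP orientation; "ft_force": force on the tool from outside, world axes, zero at the start; "wrist_torque": the same for the moment, N m; "finger_gap": finger opening in mm; "grip_force": force on a finger pad.
Only numpy, scipy, OpenCV 4.12 (cv2) and the standard library are available. Lean on these libraries where they do the work, as an engineer would, in place of code of your own. Each camera call takes 0.05 s, during which the arm holds its last target. There are 200 camera calls.

## Working session

There is one attempt and no reset: what is moved stays moved. The work goes in short steps, Python scripts to look and compute and a tool call to move; the robot and the scene stay as the last step left them, time stands still between calls to the robot, and variables do not carry over. Pictures are saved under pics/ and viewed, at most 10 in all, crops included, and the job is handed in when it is done.

Besides the shell and the picture viewer there is one more tool, called after "Emit:" in YAML: its name, and indented under it one key for each argument. play_rows: Moves the arm, as the interface text tells. Its arguments: {"type":"object","properties":{"motion":{"type":"array","items":{"type":"array","items":{"type":"array","items":{"type":"number"}}}},"jaw":{"type":"number"},"squeeze":{"type":"number"}},"required":["motion"]}

```bash
ls; mkdir -p pics; cat > h.py <<'E'
import numpy as np, cv2, json
from scipy.spatial.transform import Rotation as Ro
def snap(n):
    from bench import optics
    d=optics.snapshot(n); np.savez(f'{n}.npz',**{k:np.array(v) for k,v in d.items()}); return d
def load(n): return dict(np.load(f'{n}.npz'))
def proj(d,X):
    X=np.atleast_2d(X)@np.array(d['R']).T+np.array(d['t']).ravel(); p=X[:,:2]/X[:,2:]
    p=p*(1+float(d['k1'])*(p**2).sum(1,keepdims=True)); m=np.array(d['mtx'])
    return p@m[:2,:2].T+m[:2,2]
def ray(d,uv):
    m=np.array(d['mtx']); q=np.linalg.solve(m,[uv[0],uv[1],1])[:2]; p=q.copy()
    for _ in range(30): p=q/(1+float(d['k1'])*(p@p))
    R=np.array(d['R']); t=np.array(d['t']).ravel()
    return -R.T@t, R.T@np.array([p[0],p[1],1])
def at_z(d,uv,z):
    c,v=ray(d,uv); return c+v*(z-c[2])/v[2]
E
python3 - <<'E'
from h import *
from bench import sensors
for n in('scene','top'):
    d=snap(n); cv2.imwrite(f'pics/{n}0.png',d['pixels'][:,:,::-1]); print(n,np.array(d['mtx']).tolist(),d['k1'],np.array(d['R']).round(3).tolist(),np.array(d['t']).round(1).tolist())
print(sensors.sense())
E
```

```text
pics
scene [[385.3451329527552, 0.0, 310.94677019699503], [0.0, 385.3451329527552, 200.59049804872643], [0.0, 0.0, 1.0]] 0.0231279911345518 [[0.776, 0.63, 0.007], [0.511, -0.622, -0.593], [-0.369, 0.464, -0.805]] [-383.9, -153.5, 1416.4]
top [[465.10536938657543, 0.0, 317.5737904833282], [0.0, 465.10536938657543, 194.73191236280385], [0.0, 0.0, 1.0]] -0.0973580228280049 [[-0.0, -1.0, 0.016], [-0.985, -0.003, -0.173], [0.173, -0.016, -0.985]] [-12.8, 524.0, 1526.8]
{'time': 0.1, 'joint_pos': array([-6.82069349e+01,  7.51069696e+00,  8.53229869e+01, -1.12779104e-03,
        8.72632223e+01, -4.89106764e+00]), 'qd': array([-0.09608535, -0.11038698, -0.05638168,  0.04846339,  0.02394415,
        0.02861682]), 'joint_efforts': array([ 9.79343640e-04, -5.70951855e+01, -5.01941729e+01, -1.54984909e-04,
        8.15581356e-03,  1.10798334e-05]), 'tool_pos': array([ 269.28742919, -535.61189524,  230.35073053]), 'tcp_rot': array([-1.79903351e+02, -7.14005952e-03,  2.66841815e+01]), 'ft_force': array([-1.12620247,  0.26651803,  0.60426299]), 'wrist_torque': array([0.01555884, 0.0110075 , 0.08750073]), 'grip_force': 0.0, 'finger_gap': 85.53973355263271}
```

View pics/scene0.png

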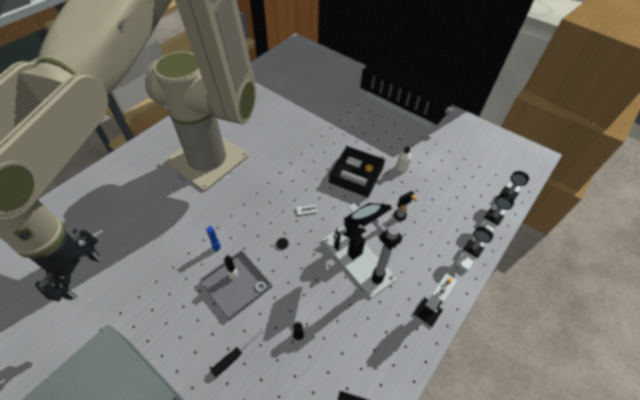

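View pics/top0.png

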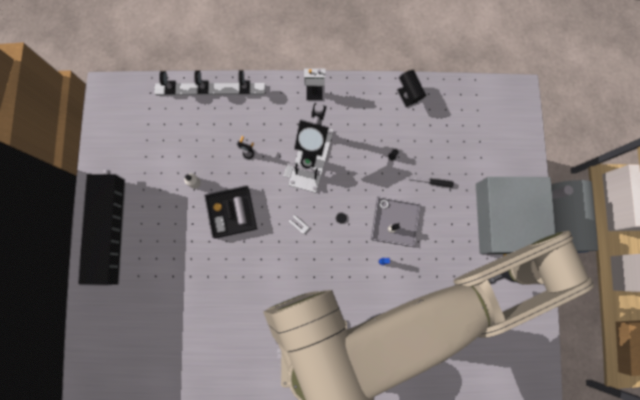

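The scene view shows the tray at about (235,285) and the white/black pusher in it at (231,268); in the top view it is at (395,228). The mount is at scene (358,245) and top (310,155).

Candidates for the pusher:
- White nose with black handle in the tray, scene (231,268).
- Blue look-alike, scene (213,238).
- Post holder, scene (298,330).
- Cleaner bottle, scene (404,158).

I choose the one in the tray and check it in a crop.

```bash
python3 - <<'E'
from h import *
s=load('scene')['pixels'][:,:,::-1]; t=load('top')['pixels'][:,:,::-1]
def c(im,x,y,w,h,W,H): return cv2.resize(im[y:y+h,x:x+w],(W,H),interpolation=cv2.INTER_CUBIC)
a=np.hstack([c(s,190,220,100,75,400,300),c(t,360,190,75,56,400,300)])
b=np.hstack([c(s,310,185,100,75,400,300),c(t,275,100,80,60,400,300)][:1]+[c(t,270,100,128,96,400,300)])
cv2.imwrite('pics/crop1.png',np.vstack([a,b]))
E
```

```text
(no output)
```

View pics/crop1.png

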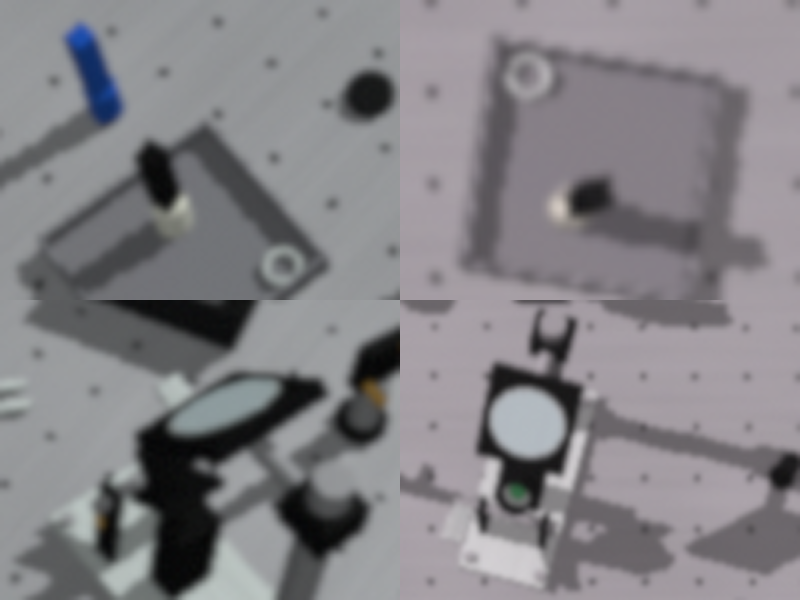

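The crop confirms the choice: a white nose with a black square handle stands in the tray. The other item is blue, at scene (213,238). Next I fit the poses with model overlays.

```bash
cat > fit.py <<'E'
from h import *
from scipy.optimize import least_squares, minimize
D={n:load(n) for n in('scene','top')}
def T(p,X):  # x,y,yaw deg, X local
    a=np.radians(p[2]); c,s=np.cos(a),np.sin(a); X=np.atleast_2d(X).astype(float)
    return np.c_[p[0]+c*X[:,0]-s*X[:,1],p[1]+s*X[:,0]+c*X[:,1],X[:,2]]
def box(x0,x1,y0,y1,z0,z1): return np.array([[x,y,z] for x in(x0,x1) for y in(y0,y1) for z in(z0,z1)])
def cyl(r,z0,z1): 
    a=np.linspace(0,2*np.pi,32); return np.vstack([np.c_[r*np.cos(a),r*np.sin(a),0*a+z] for z in(z0,z1)])
def render(d,p,parts,sc=8,roi=None):
    x0,y0,x1,y1=roi; w,h=(x1-x0)*sc,(y1-y0)*sc; L=np.zeros((h,w),np.uint8)
    for i,P in enumerate(parts):
        q=proj(d,T(p,P)); q=((q-[x0,y0]+.5)*sc); L_=cv2.convexHull(q.astype(np.float32)); cv2.fillConvexPoly(L,np.round(L_*16).astype(np.int32),i+1,shift=4)
    M=[cv2.GaussianBlur(cv2.resize((L==k).astype(np.float32),(x1-x0,y1-y0),interpolation=cv2.INTER_AREA),(0,0),1.0) for k in range(len(parts)+1)]
    return np.stack(M,-1)
def cost(p,parts,rois):
    e=0
    for n,roi in rois.items():
        d=D[n]; x0,y0,x1,y1=roi; I=d['pixels'][y0:y1,x0:x1].astype(float).reshape(-1,3)
        M=render(d,p,parts,roi=roi).reshape(len(I),-1)
        c,*_=np.linalg.lstsq(M,I,rcond=None); e+=((I-M@c)**2).mean()/I.var()
    return e
E
python3 - <<'E'
from fit import *
# pusher
p0=at_z(D['scene'],(234,274),4); q0=at_z(D['top'],(389.5,229),4); print(p0,q0)
z=4
parts=[cyl(13,z,z+36),box(-9,9,-9,9,z+40,z+110)]
rois={'scene':(222,252,242,282),'top':(384,220,401,234)}
for rn in (rois,{'scene':rois['scene']},{'top':rois['top']}):
    best=None
    for y in (-30,-10,10,30):
        r=minimize(cost,[*(p0[:2]+q0[:2])/2,y],args=(parts,rn),method='Nelder-Mead',options=dict(initial_simplex=[[*(p0[:2]+q0[:2])/2+dd[:2],y+dd[2]] for dd in np.array([[0,0,0],[8,0,0],[0,8,0],[0,0,15]])]))
        print(r.x.round(1),round(r.fun,4))
# tray
print('tray corners top',[at_z(D['top'],(360+(X-400)*75/400,190+Y*56/300),22)[:2].round(1) for X,Y in((497,38),(742,88),(465,265),(718,298))])
# mount initial
cs=[at_z(D['top'],q,12)[:2].round(1) for q in((288.6,185.4),(316.6,192.8))]; print('front',cs)
E
```

```text
[ 412.78795856 -260.04811996    4.        ] [ 412.14576407 -260.67399646    4.        ]
[ 413.6 -265.6  -19.6] 0.6425
[ 413.6 -265.6    2.4] 0.6474
[ 413.3 -265.5   16.2] 0.6574
[ 413.6 -265.2   45.3] 0.6344
[ 414.3 -264.5  -22. ] 0.3932
[ 414.6 -264.2   42.4] 0.3773
[ 414.3 -264.5   39.1] 0.3761
[ 414.3 -264.4   41.8] 0.3768
[ 411.6 -267.2  -18.2] 0.1881
[ 418.8 -282.4   17.8] 0.243
[ 418.2 -281.9   31.8] 0.2342
[ 411.4 -267.4   73.4] 0.1888
tray corners top [array([ 520.5, -221.2]), array([ 488.3, -380. ]), array([ 374.8, -197.6]), array([ 353.5, -359.5])]
front [array([562.5,  87.7]), array([536.7,  -9.3])]
```

```bash
cat > ov.py <<'E'
from fit import *
E8=[(0,1),(0,2),(0,4),(1,3),(1,5),(2,3),(2,6),(3,7),(4,5),(4,6),(5,7),(6,7)]
def lines(p,mx=None,th=0.0,mh=38):
    out=[]
    def b(B,c): B=T(p,B); out.extend((B[[i,j]],c) for i,j in E8)
    b(box(-52,183,-50,50,0,12),(0,0,255)); 
    for s in(-34,34): b(box(-12,12,s-4,s+4,12,105),(0,255,255))
    t=.66; z=np.array([-np.sin(t),0,np.cos(t)]); x=np.array([np.cos(t),0,np.sin(t)]); a=np.linspace(0,2*np.pi,25)
    for h in (mh,mh-34):
        C=np.array([0,0,95])+34*x+h*z+19*(np.cos(a)[:,None]*x+np.sin(a)[:,None]*[0,1,0]); out.append((T(p,C),(0,255,0)))
    u=.455; l=np.array([-np.cos(u),0,np.sin(u)])
    L=np.array([[0,0,95]+r*l+[0,yy,0] for r,yy in((20,42),(52,42),(52,64),(20,64),(20,42))]); out.append((T(p,L),(255,0,255)))
    b(box(143,157,-7,7,12,282),(255,128,0))
    if mx is not None:
        M=np.array([[mx+d*.707,yy,205+d*.707] for d,yy in((0,-45),(0,45),(100,45),(100,-45),(0,-45))]); out.append((T(p,M),(255,255,0)))
    return out
def draw(n,roi,W,H,L):
    x0,y0,w,h=roi; d=D[n]; im=cv2.resize(d['pixels'][y0:y0+h,x0:x0+w,::-1],(W,H),interpolation=cv2.INTER_CUBIC)
    for P,c in L:
        q=(proj(d,P)-[x0,y0]+.5)*[W/w,H/h]; cv2.polylines(im,[np.round(q*8).astype(np.int32)],False,c,1,cv2.LINE_AA,3)
    return im
E
python3 - <<'E'
from ov import *
p=[599.8,25.8,-14.9]
L=lines(p,35)
cv2.imwrite('pics/ov1.png',np.hstack([draw('top',(280,100,64,96),400,600,L),draw('scene',(320,192,80,120),400,600,L)]))
E
```

```text
(no output)
```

View pics/ov1.png

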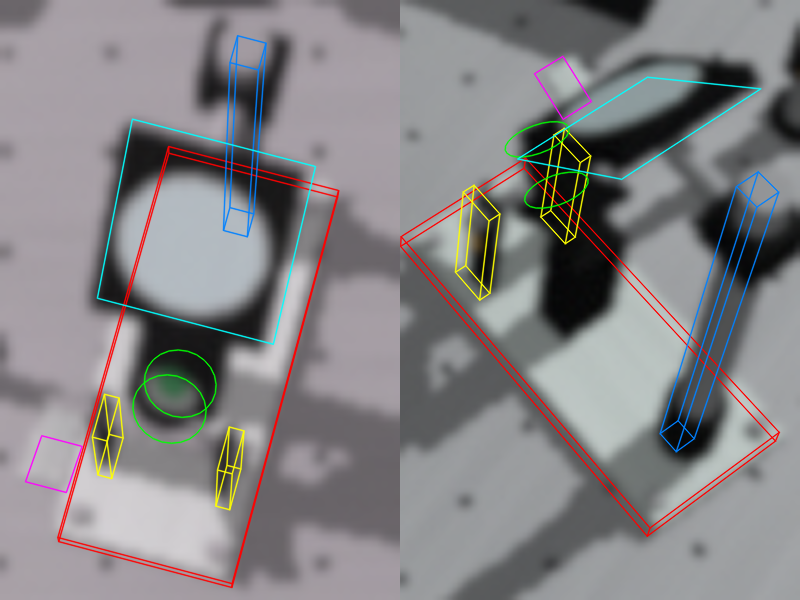

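```bash
cat > edge.py <<'E'
from ov import *
from scipy.ndimage import map_coordinates, gaussian_filter
def hull_samples(d,P,step=1.0):
    h=cv2.convexHull(proj(d,P).astype(np.float32))[:,0]; S=[];N=[]
    for a,b in zip(h,np.roll(h,-1,0)):
        l=np.linalg.norm(b-a)
        if l<4: continue
        t=(b-a)/l; k=np.arange(2,l-2,step); S.append(a+k[:,None]*t); N.append(np.tile([-t[1],t[0]],(len(k),1)))
    return np.vstack(S),np.vstack(N)
def resid(d,P,rng=3.0):
    I=d['pixels'].astype(float).mean(2); S,N=hull_samples(d,P)
    o=np.arange(-rng,rng+.01,.25); q=S[:,None]+o[None,:,None]*N[:,None]
    v=map_coordinates(I,[q[...,1],q[...,0]],order=1); g=np.abs(np.gradient(gaussian_filter(v,[0,2]),axis=1))/.25
    k=g.argmax(1); m=g.max(1); ok=(m>6)&(k>0)&(k<len(o)-1)
    return S,N,o[k],ok
def fit_edges(fun,x0,views,rng=3,it=15):
    # iterate: freeze target points then solve
    x=np.array(x0,float)
    for i in range(it):
        tgt=[(n,)+resid(D[n],P,rng) for n in views for P in fun(x)]
        def f(y):
            r=[]
            j=0
            for n in views:
                for P0,P in zip(fun(x),fun(y)):
                    _,S,N,o,ok=tgt[j]; j+=1
                    # point-to-hull signed distance of target points
                    h=cv2.convexHull(proj(D[n],P).astype(np.float32))
                    Q=(S+o[:,None]*N)[ok]
                    r+= [cv2.pointPolygonTest(h,(float(a),float(b)),True) for a,b in Q]
            return np.array(r)
        s=least_squares(f,x,loss='soft_l1',f_scale=.3,diff_step=1e-4,x_scale=[10,10,5]+[5]*(len(x)-3)); 
        dx=np.abs(s.x-x).max(); x=s.x
        if dx<.02: break
    r=f(x); return x,np.median(np.abs(r)),len(r)
E
python3 - <<'E'
from edge import *
pl=box(-52,183,-50,50,0,12)
for v in (['top'],['scene'],['top','scene']):
    print('plate',v,*fit_edges(lambda x:[T(x,pl)],[599.8,25.8,-14.9],v))
tr=box(-75,75,-75,75,0,22)
for v in (['top'],['scene'],['top','scene']):
    print('tray',v,*fit_edges(lambda x:[T(x,tr)],[435,-290,-10],v,4))
hd=box(-9,9,-9,9,44,114)
def mir(x): # 45deg frame box with mx
    a=np.array([.707,0,.707]); n=np.array([-.707,0,.707]); return [T(x[:3],np.array([[x[3],yy,205]+d*a+[0,0,0]+s*n for d in(0,100) for yy in(-45,45) for s in(0,14)]))]
for v in (['top'],['scene']):
    x,a,b=fit_edges(lambda y:mir([*p0,0][:3]+[y[3]]) if 0 else mir(y),[599.8,25.8,-14.5,30],v,3); print('mir',v,x,a,b)
E
```

```text
plate ['top'] [605.77066696  27.50351361 -14.69895268] 0.25153751776051725 169
plate ['scene'] [602.03329531  34.69164127 -15.77930632] 0.5000082888127728 169
plate ['top', 'scene'] [605.9155968   30.81260462 -15.32159921] 0.7500073751456566 347
tray ['top'] [ 433.5485142  -291.77335818  -10.44589832] 0.526803651023632 157
tray ['scene'] [ 435.98001123 -301.99884734   -8.23043852] 0.7443497994398722 184
tray ['top', 'scene'] [ 434.00283071 -301.18149484   -8.45170711] 0.7480874819384444 337
mir ['top'] [554.14630899  38.65885616 -13.92648094  80.36704264] 0.5000040653292424 102
mir ['scene'] [ 6.32622403e+02  1.98674575e+01 -1.64718286e+01  4.11538831e-01] 0.5000007432695736 87
```

```bash
cat > mv.py <<'E'
from h import *
import os
F='cmd.json'
def get():
    c=json.load(open(F)); return np.array(c['p']),Ro.from_matrix(c['R'])
def put(p,R): json.dump(dict(p=list(map(float,p)),R=R.as_matrix().tolist()),open(F,'w'))
def apply(row):
    p,R=get(); row=np.array(row,float); put(p+R.apply(row[:3]*10),R*Ro.from_rotvec(np.radians(row[3:])))
def plan(p1,R1,chk=True):
    p,R=get(); s=R.inv().apply(np.array(p1)-p)/10; w=np.degrees((R.inv()*R1).as_rotvec())
    n=max(np.linalg.norm(s)/5,np.linalg.norm(w)/8.5); print('row',[round(float(v),2) for v in s],[round(float(v),1) for v in w],'nrows>=',round(float(n),2))
def rpy(*a): return Ro.from_euler('xyz',a,degrees=True)
def st():
    from bench import sensors
    s=sensors.sense(); p,R=get(); m=s['tool_pos']; Rm=rpy(*s['tcp_rot'])
    print('t',round(s['time'],2),'pos',m.round(1),'cmd',p.round(1),'rot',s['tcp_rot'].round(1),'cmdrot',R.as_euler('xyz',degrees=True).round(1),'F',s['ft_force'].round(1),'gap',round(s['finger_gap'],1),'grip',round(s['grip_force'],1),'J',s['joint_pos'].round(0)); return s
E
python3 - <<'E'
from mv import *
from bench import sensors
put([269.502,-536.073,231.292],rpy(180,0,26.68))
d=load('top'); print('blue top',at_z(d,(382,262),4), at_z(load('scene'),(216,249),4))
plan([413.5,-265.5,190],rpy(180,0,-17))
E
```

```text
blue top [ 299.29480585 -232.27315425    4.        ] [ 309.36813329 -236.2007337     4.        ]
row [25.02, -17.71, 4.13] [0.0, -0.0, 43.7] nrows>= 6.19
```

Emit:
play_rows:
  motion:
    - [[4, -2.8, 0.6, 0, 0, 7], [8, -5.6, 1.2, 0, 0, 14], [12, -8.4, 1.8, 0, 0, 21], [16, -11.2, 2.4, 0, 0, 28], [20, -14, 3, 0, 0, 35]]
  jaw: 1

```text
time: 0.6
tool_pos: [385.6, -319.2, 200.6]
tcp_rot: [-180.0, 0.0, -8.6]
ft_force: [1.1, 0.1, -0.1]
finger_gap: 85.5
grip_force: 0.0
```

```bash
python3 - <<'E'
from mv import *
apply([20,-14,3,0,0,35]); st()
plan([413.5,-265.5,150],rpy(180,0,-17))
E
```

```text
t 0.6 pos [ 385.6 -319.2  200.6] cmd [ 385.3 -321.2  201.3] rot [-180.     0.    -8.6] cmdrot [180.    0.   -8.3] F [ 1.1  0.1 -0.1] gap 85.5 grip 0.0 J [-45.  -7. 103.   0.  84.  53.]
row [1.98, -5.92, 5.13] [-0.0, -0.0, 8.7] nrows>= 1.62
```

Emit:
play_rows:
  motion:
    - [[0.7, -2, 1.7, 0, 0, 2.9], [1.4, -4, 3.4, 0, 0, 5.8], [2, -5.9, 5.1, 0, 0, 8.7], [2, -5.9, 5.1, 0, 0, 8.7]]

```text
time: 1.0
tool_pos: [412.8, -262.4, 147.1]
tcp_rot: [-179.8, 0.3, -16.9]
ft_force: [-1.4, 0.2, -0.2]
finger_gap: 85.3
grip_force: 0.0
```

```bash
python3 - <<'E'
from mv import *
apply([2,-5.9,5.1,0,0,8.7]); s=st()
ims=[]
for n,roi in(('scene',(190,200,100,75)),('top',(350,170,100,75))):
    d=snap(n); x,y,w,h=roi; im=cv2.resize(d['pixels'][y:y+h,x:x+w,::-1],(400,300),interpolation=cv2.INTER_CUBIC)
    for X,c in(([413.5,-265.5,4],(0,0,255)),([413.5,-265.5,114],(0,255,255)),(s['tool_pos'],(0,255,0))):
        q=(proj(d,X)[0]-[x,y]+.5)*4; cv2.drawMarker(im,tuple(map(int,q.round())),c,0,12,1)
    ims.append(im)
cv2.imwrite('pics/g1.png',np.hstack(ims))
E
```

```text
t 1.0 pos [ 412.8 -262.4  147.1] cmd [ 413.7 -265.7  150.3] rot [-179.8    0.3  -16.9] cmdrot [180.   0. -17.] F [-1.4  0.2 -0.2] gap 85.3 grip 0.0 J [-38.  -6. 108.   0.  79.  68.]
```

View pics/g1.png

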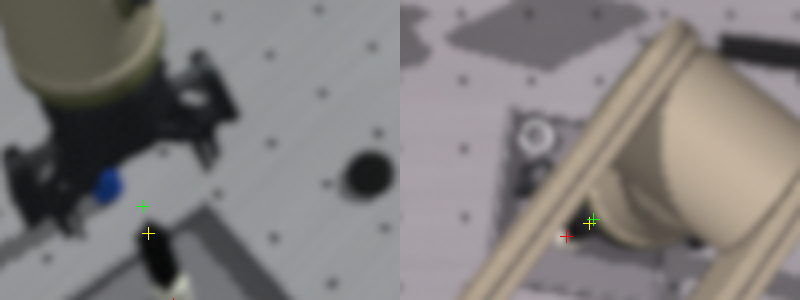

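Emit:
play_rows:
  motion:
    - [[0, 0, 2.5, 0, 0, 0], [0, 0, 5, 0, 0, 0], [0, 0, 7.5, 0, 0, 0], [0, 0, 8.3, 0, 0, 0], [0, 0, 8.3, 0, 0, 0]]

```text
time: 1.6
tool_pos: [412.8, -266.0, 66.8]
tcp_rot: [-180.0, 0.1, -17.0]
ft_force: [0.2, -0.9, 0.1]
finger_gap: 85.1
grip_force: 0.0
```

Emit:
play_rows:
  motion:
    - [[0, 0, 0, 0, 0, 0], [0, 0, 0, 0, 0, 0], [0, 0, 0, 0, 0, 0], [0, 0, 0, 0, 0, 0], [0, 0, 0, 0, 0, 0]]
  jaw: 0
  squeeze: 60

```text
time: 2.1
tool_pos: [414.2, -266.1, 68.3]
tcp_rot: [180.0, -0.1, -17.0]
ft_force: [-1.5, 0.5, 5.0]
finger_gap: 21.8
grip_force: 58.5
```

```bash
python3 - <<'E'
from mv import *
apply([0,0,8.3,0,0,0]); s=st()
E
```

```text
t 2.1 pos [ 414.2 -266.1   68.3] cmd [ 413.7 -265.7   67.3] rot [ 1.8e+02 -1.0e-01 -1.7e+01] cmdrot [180.   0. -17.] F [-1.5  0.5  5. ] gap 21.8 grip 58.5 J [-39.  -1. 112.  -0.  69.  68.]
```

Emit:
play_rows:
  motion:
    - [[0, 0, 0, 0, 0, 0], [0, 0, 0, 0, 0, 0], [0, 0, 0, 0, 0, 0], [0, 0, 0, 0, 0, 0], [0, 0, 0, 0, 0, 0]]

```text
time: 2.6
tool_pos: [414.2, -266.1, 68.2]
tcp_rot: [180.0, -0.1, -17.0]
ft_force: [-0.1, -0.1, 6.1]
finger_gap: 22.0
grip_force: 58.5
```

```bash
python3 - <<'E'
from mv import *
from fit import *
s=st()
d=snap('scene');D['scene']=d
parts=[cyl(13,4,40),box(-9,9,-9,9,44,114)]
cv2.imwrite('pics/g2.png',cv2.resize(d['pixels'][235:295,190:270,::-1],(640,480),interpolation=cv2.INTER_CUBIC))
E
```

```text
t 2.6 pos [ 414.2 -266.1   68.2] cmd [ 413.7 -265.7   67.3] rot [ 1.8e+02 -1.0e-01 -1.7e+01] cmdrot [180.   0. -17.] F [-0.1 -0.1  6.1] gap 22.0 grip 58.5 J [-39.  -1. 112.  -0.  69.  68.]
```

View pics/g2.png

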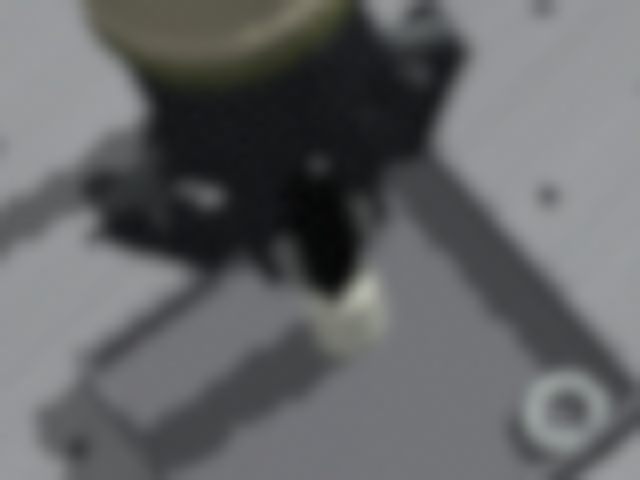

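Emit:
play_rows:
  motion:
    - [[0, 0, -0.2, 0, 0, 0], [0, 0, -0.2, 0, 0, 0], [0, 0, -0.2, 0, 0, -7], [0, 0, -0.2, 0, 0, -14], [0, 0, -0.2, 0, 0, -14]]
  jaw: 0.4

```text
time: 3.15
tool_pos: [413.5, -265.5, 69.1]
tcp_rot: [-180.0, 0.0, -2.9]
ft_force: [0.2, 0.6, 0.1]
finger_gap: 34.3
grip_force: 0.0
```

Emit:
play_rows:
  motion:
    - [[0, 0, 0, 0, 0, 0], [0, 0, 0, 0, 0, 0], [0, 0, 0, 0, 0, 0], [0, 0, 0, 0, 0, 0], [0, 0, 0, 0, 0, 0]]
  jaw: 0
  squeeze: 60

```text
time: 3.65
tool_pos: [413.7, -265.7, 69.4]
tcp_rot: [180.0, -0.0, -3.0]
ft_force: [0.8, 0.3, 0.3]
finger_gap: 19.0
grip_force: 58.6
```

```bash
python3 - <<'E'
from mv import *
apply([0,0,-.2,0,0,-14]); s=st()
E
```

```text
t 3.65 pos [ 413.7 -265.7   69.4] cmd [ 413.7 -265.7   69.3] rot [180.  -0.  -3.] cmdrot [180.   0.  -3.] F [0.8 0.3 0.3] gap 19.0 grip 58.6 J [-39.  -1. 112.   0.  69.  54.]
```

```bash
cat >> mv.py <<'E'
M=[602,28,-14.7]; FOOT=65.3
def mnt(X,M=M): return Ro.from_euler('z',M[2],degrees=True).apply(X)+[M[0],M[1],0]
def press(h,M=M,dx=0,dy=0,tilt=np.degrees(.66),foot=FOOT):
    t=.66; z=np.array([-np.sin(t),0,np.cos(t)]); x=np.array([np.cos(t),0,np.sin(t)])
    X=np.array([0,0,95])+(34+dx)*x+(h+foot)*z+[0,dy,0]
    return mnt(X,M),rpy(180,-tilt,M[2])
E
python3 - <<'E'
from mv import *
P,R=press(78); print(P)
plan([413.7,-265.7,220],rpy(180,0,-3))
put([413.7,-265.7,69.3+150],rpy(180,0,-3)); plan(P,R); 
put([413.7,-265.7,69.3],rpy(180,0,-3))
E
```

```text
[542.99675509  43.47921153 229.05185974]
row [0.0, 0.0, -15.07] [-0.0, -0.0, -0.0] nrows>= 3.01
row [11.29, -31.55, -0.98] [-3.9, 37.7, 11.3] nrows>= 6.71
```

Emit:
play_rows:
  motion:
    - [[0, 0, -2, 0, 0, 0], [0, 0, -6, 0, 0, 0], [0, 0, -11, 0, 0, 0], [0, 0, -15, 0, 0, 0], [0, 0, -15, 0, 0, 0]]
  squeeze: 90

```text
time: 4.15
tool_pos: [416.4, -267.9, 226.5]
tcp_rot: [179.6, -0.5, -3.0]
ft_force: [1.5, -0.7, -0.8]
finger_gap: 18.1
grip_force: 88.0
```

Emit:
play_rows:
  motion:
    - [[1.6, -4.5, -0.1, -0.6, 5.4, 1.6], [3.2, -9, -0.3, -1.1, 10.8, 3.2], [4.8, -13.5, -0.4, -1.7, 16.2, 4.8], [6.5, -18, -0.6, -2.2, 21.6, 6.4], [8, -22.5, -0.7, -2.8, 27, 8]]

```text
time: 4.65
tool_pos: [505.6, -43.8, 226.0]
tcp_rot: [179.2, -27.3, -11.1]
ft_force: [0.6, -0.1, -1.4]
finger_gap: 18.2
grip_force: 88.2
```

```bash
python3 - <<'E'
from mv import *
apply([0,0,-15,0,0,0]);apply([8,-22.5,-.7,-2.8,27,8]); st()
P,R=press(78); plan(P,R)
E
```

```text
t 4.65 pos [505.6 -43.8 226. ] cmd [505.4 -45.2 226.3] rot [179.2 -27.3 -11.1] cmdrot [179.1 -27.1 -10.9] F [ 0.6 -0.1 -1.4] gap 18.2 grip 88.2 J [-10. -35. 126.  -2.  62.  92.]
row [1.92, -9.43, 0.52] [-1.1, 10.7, 3.3] nrows>= 1.93
```

Emit:
play_rows:
  motion:
    - [[0.6, -3.1, 0.2, -0.4, 3.6, 1.1], [1.3, -6.3, 0.3, -0.7, 7.1, 2.2], [1.9, -9.4, 0.5, -1.1, 10.7, 3.3], [1.9, -9.4, 0.5, -1.1, 10.7, 3.3], [1.9, -9.4, 0.5, -1.1, 10.7, 3.3]]

```text
time: 5.15
tool_pos: [541.7, 44.4, 227.4]
tcp_rot: [179.9, -37.7, -14.5]
ft_force: [0.3, -0.4, -0.5]
finger_gap: 18.1
grip_force: 88.2
```

```bash
python3 - <<'E'
from mv import *
from ov import *
apply([1.9,-9.4,.5,-1.1,10.7,3.3]); s=st()
for n in('scene','top'): D[n]=snap(n)
L=lines([602,28,-14.7],28)
R=rpy(*s['tcp_rot']); 
def tl(X): return s['tool_pos']+R.apply(X)
a=np.linspace(0,2*np.pi,25)
for z in(65.3,29.3): L.append((tl(np.c_[13*np.cos(a),13*np.sin(a),0*a+z]),(0,165,255)))
for sy in(-9,9): L.append((tl(np.array([[sy,9,25],[sy,-9,25],[sy,-9,-45],[sy,9,-45],[sy,9,25]])),(255,255,255)))
cv2.imwrite('pics/ov2.png',np.hstack([draw('top',(280,100,64,96),400,600,L),draw('scene',(325,192,60,90),400,600,L)]))
E
```

```text
t 5.15 pos [541.7  44.4 227.4] cmd [542.7  43.2 229.1] rot [179.9 -37.7 -14.5] cmdrot [-180.   -37.8  -14.7] F [ 0.3 -0.4 -0.5] gap 18.1 grip 88.2 J [  9. -35. 129. -18.  51. 120.]
```

View pics/ov2.png

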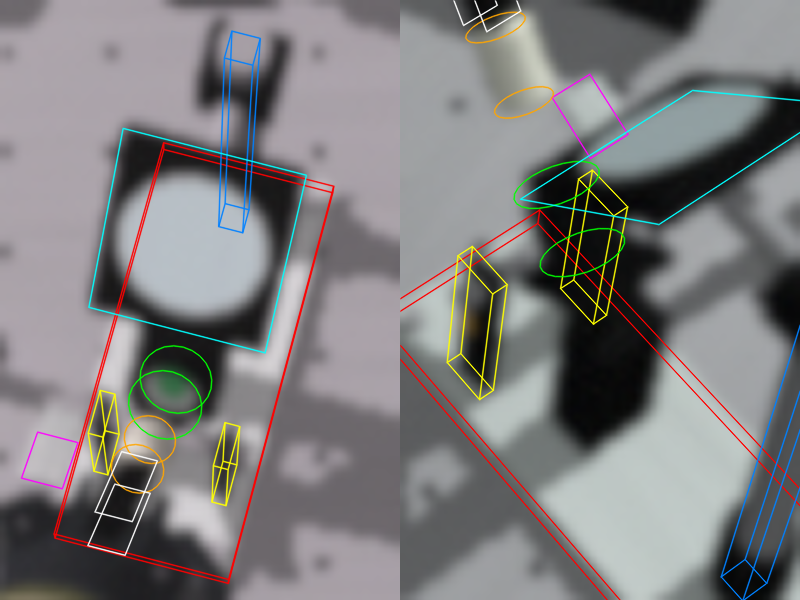

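The scene view shows the held nose at about (403,208) full-frame, close to the model. The top view puts the tube at about (308,160). Now I measure edge deviations metrically.

```bash
cat > prof.py <<'E'
from h import *
from scipy.ndimage import map_coordinates, gaussian_filter1d
I0={n:cv2.imread(f'pics/{n}0.png').astype(float).mean(2) for n in('scene','top')}
D={n:load(n) for n in('scene','top')}
M=[602,28,-14.7]
def mnt(X): return Ro.from_euler('z',M[2],degrees=True).apply(X)+[M[0],M[1],0]
def edge(n,X,axis,r=12,sign=None,I=None):
    o=np.arange(-r,r+.1,.5); P=np.array(X,float)+o[:,None]*np.array(axis,float); q=proj(D[n],mnt(P))
    v=map_coordinates((I or I0)[n],[q[:,1],q[:,0]],order=1); g=np.gradient(gaussian_filter1d(v,2),o)
    if sign: g=g*sign
    else: g=np.abs(g)
    k=g.argmax(); return o[k],g[k]
E
python3 - <<'E'
from prof import *
for n in('top','scene'):
    for nm,z in(('y=+50',12),):
        print(n,'+y edge (x:dy,g)',[(x,)+tuple(np.round(edge(n,[x,50,12],[0,1,0],sign=-1),1)) for x in range(-45,180,12)])
    print(n,'-y edge',[(x,)+tuple(np.round(edge(n,[x,-50,12],[0,1,0],sign=1),1)) for x in range(-45,180,12)])
    print(n,'front',[(y,)+tuple(np.round(edge(n,[-52,y,12],[1,0,0],sign=1),1)) for y in range(-45,50,10)])
    print(n,'back',[(y,)+tuple(np.round(edge(n,[183,y,12],[1,0,0],sign=-1),1)) for y in range(-45,50,10)])
E
```

```text
top +y edge (x:dy,g) [(-45, np.float64(0.5), np.float64(3.7)), (-33, np.float64(1.5), np.float64(3.8)), (-21, np.float64(-0.5), np.float64(4.4)), (-9, np.float64(-0.5), np.float64(4.2)), (3, np.float64(-0.5), np.float64(0.1)), (15, np.float64(-11.0), np.float64(2.7)), (27, np.float64(-10.5), np.float64(6.6)), (39, np.float64(1.5), np.float64(3.5)), (51, np.float64(-1.0), np.float64(4.3)), (63, np.float64(0.5), np.float64(4.4)), (75, np.float64(0.5), np.float64(4.3)), (87, np.float64(-10.0), np.float64(3.8)), (99, np.float64(-0.5), np.float64(10.1)), (111, np.float64(7.0), np.float64(12.2)), (123, np.float64(10.0), np.float64(12.6)), (135, np.float64(10.0), np.float64(10.7)), (147, np.float64(9.0), np.float64(11.8)), (159, np.float64(1.5), np.float64(9.4)), (171, np.float64(-10.0), np.float64(3.3))]
top -y edge [(-45, np.float64(0.5), np.float64(6.4)), (-33, np.float64(3.0), np.float64(7.1)), (-21, np.float64(9.5), np.float64(6.5)), (-9, np.float64(1.5), np.float64(3.3)), (3, np.float64(1.0), np.float64(3.2)), (15, np.float64(-1.5), np.float64(5.4)), (27, np.float64(0.5), np.float64(8
[... 3086 characters left out ...]
(-15, np.float64(2.0), np.float64(3.6)), (-5, np.float64(-0.5), np.float64(1.9)), (5, np.float64(-12.0), np.float64(-0.1)), (15, np.float64(3.0), np.float64(4.5)), (25, np.float64(2.0), np.float64(3.3)), (35, np.float64(0.5), np.float64(1.5)), (45, np.float64(12.0), np.float64(-0.9))]
scene back [(-45, np.float64(1.0), np.float64(4.8)), (-35, np.float64(0.5), np.float64(5.7)), (-25, np.float64(0.0), np.float64(6.5)), (-15, np.float64(0.5), np.float64(6.8)), (-5, np.float64(0.5), np.float64(6.6)), (5, np.float64(0.5), np.float64(7.0)), (15, np.float64(1.5), np.float64(9.7)), (25, np.float64(1.0), np.float64(7.6)), (35, np.float64(1.5), np.float64(3.9)), (45, np.float64(1.5), np.float64(4.6))]
```

```bash
cat > nose.py <<'E'
from mv import *
from scipy.ndimage import map_coordinates, gaussian_filter1d
def nose(D,s,zs=(34,40,46,52,58),r=26,rad=13,lo=1):
    R=rpy(*s['tcp_rot']); p=s['tool_pos']
    for n,d in D.items():
        I=d['pixels'].astype(float).mean(2); c=-np.array(d['R']).T@np.array(d['t']).ravel()
        cl=R.inv().apply(c-p); out=[]
        for z in zs:
            v=cl-[0,0,z]; u=np.cross(v,[0,0,1]); u/=np.linalg.norm(u)
            o=np.arange(-r,r+.1,.5); q=proj(d,p+R.apply([0,0,z]+o[:,None]*u)); w=map_coordinates(I,[q[:,1],q[:,0]],order=1)
            g=np.gradient(gaussian_filter1d(w,1.5)); m=o<0
            a=o[m][g[m].argmax()]; b=o[~m][g[~m].argmin()]; out.append((float(a),float(b),float((a+b)/2)))
        print(n,'u',u.round(2),out)
E
python3 - <<'E'
from nose import *
from bench import sensors
s=sensors.sense(); print(s['time'],s['tool_pos'])
nose({n:load(n) for n in('scene','top')},s)
s=st()
nose({n:snap(n) for n in('scene',)},s)
E
```

```text
5.25 [542.38482849  42.511399   228.56250782]
scene u [ 0.45 -0.89  0.  ] [(-0.5, 16.0, 7.75), (-0.5, 16.5, 8.0), (-0.5, 16.0, 7.75), (-0.5, 16.0, 7.75), (-22.0, 16.5, -2.75)]
top u [ 0.16 -0.99  0.  ] [(-0.5, 16.0, 7.75), (-0.5, 16.5, 8.0), (-1.0, 15.5, 7.25), (-0.5, 16.0, 7.75), (-0.5, 16.5, 8.0)]
t 5.25 pos [542.4  42.5 228.6] cmd [542.7  43.2 229.1] rot [179.9 -37.7 -14.7] cmdrot [-180.   -37.8  -14.7] F [ 0.1  1.1 -0.5] gap 18.2 grip 88.2 J [  8. -35. 129. -18.  51. 120.]
scene u [ 0.45 -0.89  0.  ] [(-0.5, 15.5, 7.5), (-0.5, 16.0, 7.75), (-0.5, 15.0, 7.25), (-0.5, 15.5, 7.5), (-0.5, 16.5, 8.0)]
```

```bash
python3 - <<'E'
from nose import *
from bench import sensors
s=sensors.sense(); R=rpy(*s['tcp_rot']); p=s['tool_pos']
for n in('scene','top'):
    d=load(n); I=d['pixels'].astype(float).mean(2); c=-np.array(d['R']).T@np.array(d['t']).ravel(); cl=R.inv().apply(c-p)
    for z in(36,48,58):
        v=cl-[0,0,z]; u=np.cross(v,[0,0,1]); u/=np.linalg.norm(u); o=np.arange(-28,29,2); q=proj(d,p+R.apply([0,0,z]+o[:,None]*u))
        print(n,z,list(zip(o.tolist(),map_coordinates(I,[q[:,1],q[:,0]],order=1).round().astype(int).tolist())))
    o=np.arange(40,84,2); q=proj(d,p+R.apply(np.c_[0*o,0*o,o])); print('axial',list(zip(o.tolist(),map_coordinates(I,[q[:,1],q[:,0]],order=1).round().astype(int).tolist())))
E
```

```text
scene 36 [(-28, 161), (-26, 161), (-24, 162), (-22, 162), (-20, 161), (-18, 161), (-16, 159), (-14, 153), (-12, 145), (-10, 134), (-8, 129), (-6, 129), (-4, 135), (-2, 143), (0, 152), (2, 161), (4, 173), (6, 185), (8, 196), (10, 198), (12, 190), (14, 170), (16, 140), (18, 116), (20, 99), (22, 94), (24, 93), (26, 93), (28, 93)]
scene 48 [(-28, 158), (-26, 158), (-24, 158), (-22, 159), (-20, 160), (-18, 160), (-16, 158), (-14, 154), (-12, 144), (-10, 135), (-8, 128), (-6, 130), (-4, 133), (-2, 138), (0, 146), (2, 154), (4, 165), (6, 177), (8, 187), (10, 193), (12, 188), (14, 169), (16, 143), (18, 116), (20, 102), (22, 95), (24, 94), (26, 94), (28, 94)]
scene 58 [(-28, 145), (-26, 138), (-24, 138), (-22, 144), (-20, 151), (-18, 156), (-16, 156), (-14, 152), (-12, 144), (-10, 135), (-8, 130), (-6, 130), (-4, 135), (-2, 141), (0, 148), (2, 158), (4, 169), (6, 181), (8, 191), (10, 197), (12, 196), (14, 182), (16, 161), (18, 135), (20, 116), (22, 104), (24, 98), (26, 97), (28, 97)]
axial [(40, 145), (42, 145), (44, 145), (46, 145), (48, 146), (50, 146), (52, 146), (54, 147), (56, 148), (58,
[... 669 characters left out ...]
6, 206), (8, 211), (10, 209), (12, 198), (14, 177), (16, 143), (18, 109), (20, 78), (22, 61), (24, 51), (26, 61), (28, 76)]
top 58 [(-28, 130), (-26, 132), (-24, 132), (-22, 132), (-20, 132), (-18, 132), (-16, 131), (-14, 128), (-12, 123), (-10, 120), (-8, 120), (-6, 125), (-4, 132), (-2, 145), (0, 158), (2, 171), (4, 183), (6, 194), (8, 199), (10, 200), (12, 191), (14, 176), (16, 156), (18, 133), (20, 115), (22, 98), (24, 82), (26, 65), (28, 69)]
axial [(40, 136), (42, 147), (44, 157), (46, 162), (48, 164), (50, 165), (52, 166), (54, 164), (56, 160), (58, 158), (60, 155), (62, 153), (64, 152), (66, 151), (68, 150), (70, 149), (72, 147), (74, 145), (76, 143), (78, 137), (80, 130), (82, 123)]
```

```bash
sed -i 's/^M=\[602,28,-14.7\]/M=[602.7,26.2,-14.9]/' mv.py; python3 - <<'E'
from mv import *
P,R=press(50); plan(P,R)
E
```

```text
row [0.1, 0.11, 2.89] [-0.1, -0.0, 0.1] nrows>= 0.58
```

Emit:
play_rows:
  motion:
    - [[0.1, 0.1, 1, -0.1, 0, 0.1], [0.1, 0.1, 2, -0.1, 0, 0.1], [0.1, 0.1, 2.9, -0.1, 0, 0.1], [0.1, 0.1, 2.9, -0.1, 0, 0.1], [0.1, 0.1, 2.9, -0.1, 0, 0.1]]

```text
time: 5.8
tool_pos: [560.2, 37.1, 205.9]
tcp_rot: [179.9, -37.7, -14.9]
ft_force: [-0.3, 0.5, -1.2]
finger_gap: 18.3
grip_force: 88.2
```

Emit:
play_rows:
  motion:
    - [[0, 0, 0.4, 0, 0, 0], [0, 0, 0.8, 0, 0, 0], [0, 0, 1.2, 0, 0, 0], [0, 0, 1.2, 0, 0, 0], [0, 0, 1.2, 0, 0, 0]]

```text
time: 6.3
tool_pos: [567.4, 35.7, 197.1]
tcp_rot: [180.0, -37.8, -14.9]
ft_force: [-0.1, 0.4, -0.0]
finger_gap: 18.2
grip_force: 88.2
```

```bash
cat >> mv.py <<'E'
def rel(s=None):
    "actual foot along axis h, dx, dy in tube frame; force in tube frame"
    s=s or st(); t=.66; W=Ro.from_euler('z',M[2],degrees=True); z=W.apply([-np.sin(t),0,np.cos(t)]); x=W.apply([np.cos(t),0,np.sin(t)]); y=W.apply([0,1,0])
    f=s['tool_pos']+rpy(*s['tcp_rot']).apply([0,0,FOOT]); v=f-mnt([0,0,95]); F=s['ft_force']
    print('h %.1f dx %.1f dy %.1f'%(v@z,v@x-34,v@y),'F x,y,z: %.1f %.1f %.1f'%(F@x,F@y,F@z))
E
python3 - <<'E'
from mv import *
apply([.1,.1,2.9,-.1,0,.1]);apply([0,0,1.2,0,0,0]); rel()
E
```

```text
t 6.3 pos [567.4  35.7 197.1] cmd [567.5  35.7 197.4] rot [180.  -37.8 -14.9] cmdrot [180.  -37.8 -14.9] F [-0.1  0.4 -0. ] gap 18.2 grip 88.2 J [  7. -28. 128. -18.  46. 121.]
h 37.8 dx -0.2 dy 0.1 F x,y,z: -0.2 0.3 0.1
```

Emit:
play_rows:
  motion:
    - [[0, 0, 0.3, 0, 0, 0], [0, 0, 0.6, 0, 0, 0], [0, 0, 0.6, 0, 0, 0], [0, 0, 0.6, 0, 0, 0]]

```text
time: 6.7
tool_pos: [571.0, 34.7, 192.4]
tcp_rot: [180.0, -37.8, -14.9]
ft_force: [0.2, -0.7, -0.6]
finger_gap: 18.1
grip_force: 88.2
```

Emit:
play_rows:
  motion:
    - [[0, 0, 0.2, 0, 0, 0], [0, 0, 0.4, 0, 0, 0], [0, 0, 0.4, 0, 0, 0]]

```text
time: 7.0
tool_pos: [573.4, 34.0, 189.1]
tcp_rot: [180.0, -37.8, -14.9]
ft_force: [-0.5, -1.3, -1.3]
finger_gap: 18.5
grip_force: 88.2
```

```bash
python3 - <<'E'
from mv import *
apply([0,0,.6,0,0,0]);apply([0,0,.4,0,0,0]); rel()
E
```

```text
t 7.0 pos [573.4  34.  189.1] cmd [573.5  34.1 189.5] rot [180.  -37.8 -14.9] cmdrot [180.  -37.8 -14.9] F [-0.5 -1.3 -1.3] gap 18.5 grip 88.2 J [  6. -26. 128. -19.  44. 121.]
h 27.6 dx -0.3 dy -0.0 F x,y,z: -1.0 -1.4 -1.0
```

Emit:
play_rows:
  motion:
    - [[0, 0, 0.2, 0, 0, 0], [0, 0, 0.4, 0, 0, 0], [0, 0, 0.4, 0, 0, 0]]

```text
time: 7.3
tool_pos: [575.8, 33.4, 185.9]
tcp_rot: [180.0, -37.8, -14.9]
ft_force: [0.1, 0.3, -0.7]
finger_gap: 18.1
grip_force: 88.2
```

Emit:
play_rows:
  motion:
    - [[0, 0, 0.2, 0, 0, 0], [0, 0, 0.3, 0, 0, 0], [0, 0, 0.3, 0, 0, 0]]

```text
time: 7.6
tool_pos: [577.6, 32.9, 183.7]
tcp_rot: [180.0, -37.8, -14.9]
ft_force: [0.3, 0.4, -1.0]
finger_gap: 18.0
grip_force: 88.2
```

```bash
python3 - <<'E'
from mv import *
apply([0,0,.4,0,0,0]);apply([0,0,.3,0,0,0]); rel()
E
```

```text
t 7.6 pos [577.6  32.9 183.7] cmd [577.6  33.  183.9] rot [180.  -37.8 -14.9] cmdrot [180.  -37.8 -14.9] F [ 0.3  0.4 -1. ] gap 18.0 grip 88.2 J [  6. -25. 128. -19.  43. 121.]
h 20.7 dx -0.2 dy 0.0 F x,y,z: -0.5 0.5 -0.9
```

Free all the way to h=20.7, so I continue in small steps.

Emit:
play_rows:
  motion:
    - [[0, 0, 0.15, 0, 0, 0], [0, 0, 0.2, 0, 0, 0], [0, 0, 0.2, 0, 0, 0]]

```text
time: 7.9
tool_pos: [578.8, 32.6, 182.2]
tcp_rot: [180.0, -37.8, -14.9]
ft_force: [0.4, -0.4, -1.2]
finger_gap: 17.7
grip_force: 88.2
```

Emit:
play_rows:
  motion:
    - [[0, 0, 0.15, 0, 0, 0], [0, 0, 0.2, 0, 0, 0], [0, 0, 0.2, 0, 0, 0]]

```text
time: 8.2
tool_pos: [579.9, 32.3, 180.6]
tcp_rot: [180.0, -37.8, -14.9]
ft_force: [0.3, -0.3, -0.9]
finger_gap: 18.4
grip_force: 88.2
```

```bash
python3 - <<'E'
from mv import *
apply([0,0,.2,0,0,0]);apply([0,0,.2,0,0,0]); rel()
E
```

```text
t 8.2 pos [579.9  32.3 180.6] cmd [580.   32.3 180.8] rot [180.  -37.8 -14.9] cmdrot [180.  -37.8 -14.9] F [ 0.3 -0.3 -0.9] gap 18.4 grip 88.2 J [  6. -25. 128. -19.  43. 121.]
h 16.8 dx -0.1 dy 0.0 F x,y,z: -0.2 -0.2 -0.9
```

Emit:
play_rows:
  motion:
    - [[0, 0, 0.1, 0, 0, 0], [0, 0, 0.2, 0, 0, 0], [0, 0, 0.2, 0, 0, 0]]

```text
time: 8.5
tool_pos: [581.3, 32.0, 179.4]
tcp_rot: [180.0, -37.9, -14.9]
ft_force: [-2.3, 0.6, 2.3]
finger_gap: 18.0
grip_force: 88.8
```

Emit:
play_rows:
  motion:
    - [[0, 0, 0.1, 0, 0, 0], [0, 0, 0.2, 0, 0, 0], [0, 0, 0.2, 0, 0, 0]]

```text
time: 8.8
tool_pos: [582.3, 31.7, 177.3]
tcp_rot: [180.0, -37.8, -14.9]
ft_force: [0.4, 0.9, -0.8]
finger_gap: 18.2
grip_force: 88.5
```

```bash
python3 - <<'E'
from mv import *
from ov import *
apply([0,0,.2,0,0,0]);apply([0,0,.2,0,0,0]); s=st(); rel(s)
D['scene']=snap('scene')
cv2.imwrite('pics/in1.png',draw('scene',(325,192,60,45),640,480,[]))
E
```

```text
t 8.8 pos [582.3  31.7 177.3] cmd [582.4  31.7 177.6] rot [180.  -37.8 -14.9] cmdrot [180.  -37.8 -14.9] F [ 0.4  0.9 -0.8] gap 18.2 grip 88.5 J [  6. -24. 128. -19.  42. 121.]
h 12.6 dx -0.2 dy 0.1 F x,y,z: -0.3 1.0 -0.7
```

View pics/in1.png

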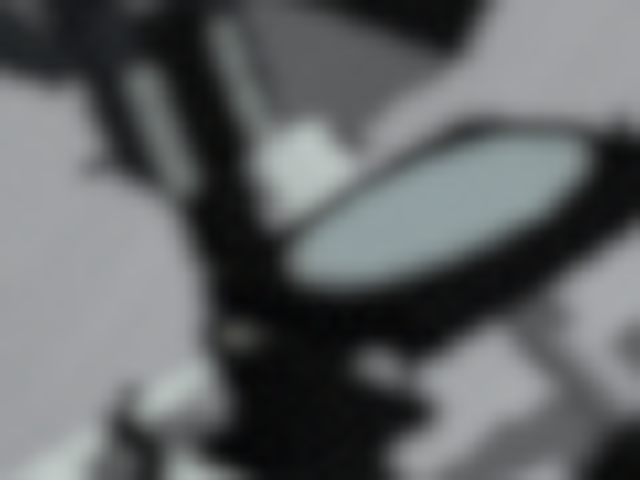

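The picture shows the nose sunk in the tube, with only a sliver of white left at crop (240,335), full frame about (347,223). I felt contact near h≈15 and then a release, so I press on to the hard stop.

Emit:
play_rows:
  motion:
    - [[0, 0, 0.1, 0, 0, 0], [0, 0, 0.2, 0, 0, 0], [0, 0, 0.2, 0, 0, 0]]

```text
time: 9.15
tool_pos: [583.4, 31.3, 175.7]
tcp_rot: [180.0, -37.8, -14.9]
ft_force: [0.5, 0.5, -1.1]
finger_gap: 18.1
grip_force: 88.5
```

Emit:
play_rows:
  motion:
    - [[0, 0, 0.1, 0, 0, 0], [0, 0, 0.2, 0, 0, 0], [0, 0, 0.2, 0, 0, 0]]

```text
time: 9.45
tool_pos: [584.7, 31.2, 175.6]
tcp_rot: [180.0, -37.9, -14.9]
ft_force: [-16.8, 2.9, 13.5]
finger_gap: 18.1
grip_force: 90.6
```

```bash
python3 - <<'E'
from mv import *
apply([0,0,.2,0,0,0]);apply([0,0,.2,0,0,0]); s=st(); rel(s)
E
```

```text
t 9.45 pos [584.7  31.2 175.6] cmd [584.7  31.1 174.5] rot [180.  -37.9 -14.9] cmdrot [180.  -37.8 -14.9] F [-16.8   2.9  13.5] gap 18.1 grip 90.6 J [  6. -23. 127. -19.  42. 121.]
h 9.8 dx 0.8 dy 0.2 F x,y,z: -5.1 -1.5 21.0
```

Emit:
play_rows:
  motion:
    - [[0, 0, 0.05, 0, 0, 0], [0, 0, 0.05, 0, 0, 0]]

```text
time: 9.65
tool_pos: [585.0, 31.1, 175.7]
tcp_rot: [180.0, -37.9, -14.9]
ft_force: [-23.7, 2.9, 18.7]
finger_gap: 18.1
grip_force: 91.4
```

Emit:
play_rows:
  motion:
    - [[0, 0, -0.5, 0, 0, 0], [0, 0, -2, 0, 0, 0], [0, 0, -4, 0, 0, 0], [0, 0, -6, 0, 0, 0], [0, 0, -7, 0, 0, 0]]

```text
time: 10.15
tool_pos: [543.6, 42.3, 231.2]
tcp_rot: [-180.0, -38.0, -14.9]
ft_force: [0.9, -0.5, 0.1]
finger_gap: 18.6
grip_force: 88.2
```

```bash
python3 - <<'E'
from mv import *
apply([0,0,.05,0,0,0]);apply([0,0,-7,0,0,0]); s=st(); rel(s)
plan(mnt([-42,56,150+65]),rpy(180,0,-14.9))
E
```

```text
t 10.15 pos [543.6  42.3 231.2] cmd [543.5  42.  229.3] rot [-180.   -38.   -14.9] cmdrot [180.  -37.8 -14.9] F [ 0.9 -0.5  0.1] gap 18.6 grip 88.2 J [  8. -35. 129. -18.  51. 120.]
h 79.9 dx 1.3 dy 0.5 F x,y,z: 0.8 -0.2 -0.5
row [0.64, -5.59, 2.32] [0.0, -37.8, 0.0] nrows>= 4.45
```

Emit:
play_rows:
  motion:
    - [[0.1, -1.5, 0.2, 0, -7, 0], [0.2, -3, 0.6, 0, -15, 0], [0.4, -4.5, 1.2, 0, -23, 0], [0.5, -5.6, 1.8, 0, -31, 0], [0.6, -5.6, 2.3, 0, -37.8, 0]]

```text
time: 10.65
tool_pos: [577.5, 92.5, 215.1]
tcp_rot: [-179.9, 0.2, -14.8]
ft_force: [-0.2, -0.8, -1.6]
finger_gap: 18.3
grip_force: 88.2
```

Emit:
play_rows:
  motion:
    - [[0, 0, 0, 0, 0, 0], [0, 0, 0, 0, 0, 0], [0, 0, 0, 0, 0, 0]]

```text
time: 10.95
tool_pos: [575.9, 91.4, 215.2]
tcp_rot: [180.0, -0.2, -14.9]
ft_force: [0.0, 0.0, -0.9]
finger_gap: 18.2
grip_force: 88.2
```

```bash
python3 - <<'E'
from mv import *
from ov import *
apply([.6,-5.6,2.3,0,-37.8,0]); s=st()
p=s['tool_pos']; print('mount frame TCP',Ro.from_euler('z',14.9,degrees=True).apply(p-[602.7,26.2,0]))
D['scene']=snap('scene');D['top']=snap('top')
L=lines([603.2,28.1,-14.9],None); L=[l for l in L if l[1] in((255,0,255),(0,255,255))]
a=np.linspace(0,2*np.pi,25); Q=p+rpy(*s['tcp_rot']).apply(np.c_[13*np.cos(a),13*np.sin(a),0*a+65.3]); L.append((Q,(0,165,255)))
cv2.imwrite('pics/lev.png',np.hstack([draw('scene',(325,182,60,60),400,400,L),draw('top',(275,140,60,60),400,400,L)]))
E
```

```text
t 10.95 pos [575.9  91.4 215.2] cmd [576.1  91.3 214.8] rot [180.   -0.2 -14.9] cmdrot [180.   -0.  -14.9] F [ 0.   0.  -0.9] gap 18.2 grip 88.2 J [  4.   5.  89.  -0.  85. 109.]
mount frame TCP [-42.66115284  56.07423265 215.19789042]
```

View pics/lev.png

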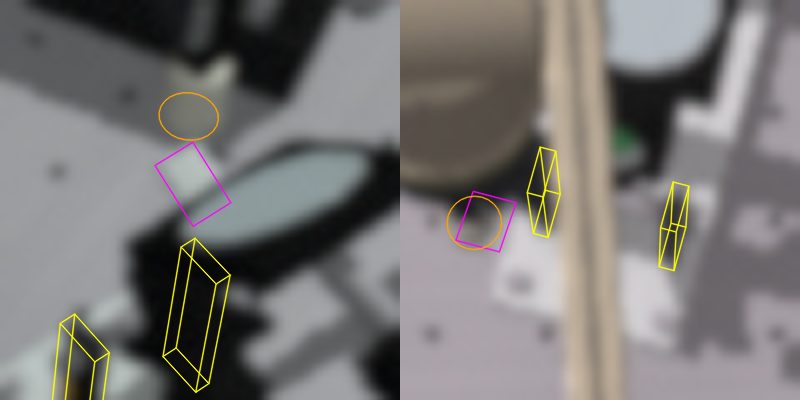

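The views show the nose above the lever: foot at crop (188,117), lever at crop (190,185) in the scene view. Pressing down next.

Emit:
play_rows:
  motion:
    - [[0, 0, 1, 0, 0, 0], [0, 0, 2, 0, 0, 0], [0, 0, 2.7, 0, 0, 0], [0, 0, 3, 0, 0, 0], [0, 0, 3.3, 0, 0, 0]]

```text
time: 11.55
tool_pos: [575.8, 91.5, 181.7]
tcp_rot: [180.0, -0.0, -14.9]
ft_force: [-2.9, 0.4, 4.8]
finger_gap: 18.0
grip_force: 88.6
```

Emit:
play_rows:
  motion:
    - [[0, 0, 0.3, 0, 0, 0], [0, 0, 0.6, 0, 0, 0], [0, 0, 0.9, 0, 0, 0], [0, 0, 1.2, 0, 0, 0], [0, 0, 1.5, 0, 0, 0]]

```text
time: 12.05
tool_pos: [576.2, 91.2, 166.4]
tcp_rot: [180.0, -0.0, -14.9]
ft_force: [-1.6, -0.5, -0.3]
finger_gap: 18.4
grip_force: 88.4
```

```bash
python3 - <<'E'
from mv import *
apply([0,0,3.3,0,0,0]);apply([0,0,1.5,0,0,0]); s=st()
E
```

```text
t 12.05 pos [576.2  91.2 166.4] cmd [576.1  91.3 166.8] rot [180.   -0.  -14.9] cmdrot [180.   -0.  -14.9] F [-1.6 -0.5 -0.3] gap 18.4 grip 88.4 J [  4.   7.  93.  -0.  80. 109.]
```

Emit:
play_rows:
  motion:
    - [[0, 0, 0.3, 0, 0, 0], [0, 0, 0.6, 0, 0, 0], [0, 0, 0.9, 0, 0, 0], [0, 0, 0.9, 0, 0, 0]]

```text
time: 12.45
tool_pos: [575.8, 91.2, 157.1]
tcp_rot: [180.0, 0.0, -14.9]
ft_force: [-0.2, 0.2, 0.1]
finger_gap: 18.3
grip_force: 88.3
```

Emit:
play_rows:
  motion:
    - [[0, 0, -1, 0, 0, 0], [0, 0, -3, 0, 0, 0], [0, 0, -6, 0, 0, 0], [0, 0, -9, 0, 0, 0], [0, 0, -10, 0, 0, 0]]

```text
time: 12.95
tool_pos: [578.0, 91.5, 263.1]
tcp_rot: [-179.9, -0.4, -14.9]
ft_force: [0.2, -0.2, 0.2]
finger_gap: 18.3
grip_force: 88.2
```

```bash
python3 - <<'E'
from mv import *
apply([0,0,.9,0,0,0]);apply([0,0,-10,0,0,0]); s=st()
# return: pusher to tray place, centre-ish
plan([413.7,-265.7,259],rpy(180,0,-3))
E
```

```text
t 12.95 pos [578.   91.5 263.1] cmd [576.1  91.3 257.8] rot [-179.9   -0.4  -14.9] cmdrot [180.   -0.  -14.9] F [ 0.2 -0.2  0.2] gap 18.3 grip 88.2 J [  4.   4.  86.  -0.  90. 109.]
row [-6.53, 38.68, -0.11] [0.0, -0.0, -11.9] nrows>= 7.84
```

Emit:
play_rows:
  motion:
    - [[-2.5, 2, 0, 0, 0, 0], [-4, 6.5, 0, 0, 0, -3], [-5, 11.3, 0, 0, 0, -6], [-5.5, 16, 0, 0, 0, -9], [-6, 20.8, 0, 0, 0, -11.9]]

```text
time: 13.45
tool_pos: [463.6, -95.4, 257.7]
tcp_rot: [180.0, -0.1, -2.8]
ft_force: [1.7, -0.0, -2.0]
finger_gap: 18.0
grip_force: 88.3
```

```bash
python3 - <<'E'
from mv import *
from ov import *
apply([-6,20.8,0,0,0,-11.9]); s=st()
plan([413.7,-265.7,100],rpy(180,0,-3))
D['scene']=snap('scene');D['top']=snap('top')
cv2.imwrite('pics/flap.png',np.hstack([draw('scene',(325,182,60,60),400,400,[]),draw('top',(275,120,70,70),400,400,[])]))
E
```

```text
t 13.45 pos [463.6 -95.4 257.7] cmd [464.7 -94.3 257.9] rot [ 1.8e+02 -1.0e-01 -2.8e+00] cmdrot [180.  -0.  -3.] F [ 1.7 -0.  -2. ] gap 18.0 grip 88.3 J [-18. -13. 102.  -0.  91.  75.]
row [-4.22, 17.37, 15.79] [0.0, -0.0, 0.0] nrows>= 4.77
```

View pics/flap.png

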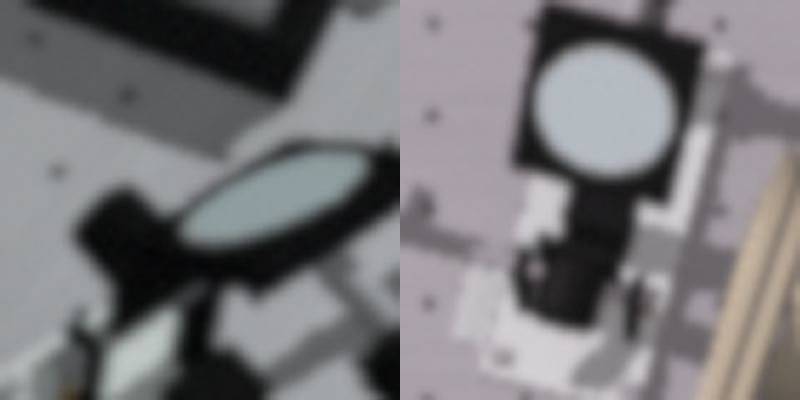

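The flap stands upright, with the tube level at crop (120,230) in the scene view and pointing to -x in the top view. Next I return the pusher.

Emit:
play_rows:
  motion:
    - [[-1, 4.3, 1, 0, 0, 0], [-2, 8.7, 3, 0, 0, 0], [-3.2, 13, 5.5, 0, 0, 0], [-4.2, 16.5, 8, 0, 0, 0], [-4.2, 17.4, 10.5, 0, 0, 0]]

```text
time: 14.05
tool_pos: [412.4, -268.8, 151.8]
tcp_rot: [179.9, -0.0, -3.2]
ft_force: [0.3, 1.0, -0.1]
finger_gap: 18.0
grip_force: 88.4
```

Emit:
play_rows:
  motion:
    - [[0, 0, 2, 0, 0, 0], [0, 0, 4.5, 0, 0, 0], [0, 0, 6.5, 0, 0, 0], [0, 0, 7.5, 0, 0, 0], [0, 0, 7.5, 0, 0, 0]]

```text
time: 14.55
tool_pos: [412.9, -264.8, 76.2]
tcp_rot: [-179.9, 0.1, -3.0]
ft_force: [-0.3, -0.7, -1.0]
finger_gap: 18.2
grip_force: 88.4
```

Emit:
play_rows:
  motion:
    - [[0, 0, 0.2, 0, 0, 0], [0, 0, 0.4, 0, 0, 0], [0, 0, 0.6, 0, 0, 0], [0, 0, 0.6, 0, 0, 0], [0, 0, 0.6, 0, 0, 0]]

```text
time: 15.05
tool_pos: [414.0, -266.1, 72.2]
tcp_rot: [180.0, -0.1, -3.0]
ft_force: [-0.1, -0.2, -0.7]
finger_gap: 18.3
grip_force: 88.4
```

```bash
python3 - <<'E'
from mv import *
apply([-4.2,17.4,10.5,0,0,0]);apply([0,0,7.5,0,0,0]);apply([0,0,.6,0,0,0]); s=st(); print(s['wrist_torque'])
E
```

```text
t 15.05 pos [ 414.  -266.1   72.2] cmd [ 413.9 -266.    71.9] rot [ 1.8e+02 -1.0e-01 -3.0e+00] cmdrot [180.  -0.  -3.] F [-0.1 -0.2 -0.7] gap 18.3 grip 88.4 J [-39.  -1. 112.   0.  70.  54.]
[0.01041156 0.03805948 0.03122583]
```

Emit:
play_rows:
  motion:
    - [[0, 0, 0.1, 0, 0, 0], [0, 0, 0.2, 0, 0, 0], [0, 0, 0.2, 0, 0, 0]]

```text
time: 15.35
tool_pos: [413.7, -265.9, 69.7]
tcp_rot: [180.0, -0.0, -3.0]
ft_force: [-1.6, -0.3, -0.9]
finger_gap: 18.3
grip_force: 88.4
```

Emit:
play_rows:
  motion:
    - [[0, 0, 0.05, 0, 0, 0], [0, 0, 0.1, 0, 0, 0], [0, 0, 0.1, 0, 0, 0]]

```text
time: 15.65
tool_pos: [414.1, -266.1, 69.4]
tcp_rot: [180.0, -0.1, -3.0]
ft_force: [-0.8, 1.8, 3.8]
finger_gap: 18.2
grip_force: 88.9
```

Emit:
play_rows:
  motion:
    - [[0, 0, -0.05, 0, 0, 0], [0, 0, -0.05, 0, 0, 0], [0, 0, -0.05, 0, 0, 0], [0, 0, -0.05, 0, 0, 0], [0, 0, -0.05, 0, 0, 0]]
  jaw: 0.7

```text
time: 16.15
tool_pos: [413.8, -265.9, 69.3]
tcp_rot: [180.0, -0.0, -3.0]
ft_force: [0.3, 0.2, 0.0]
finger_gap: 59.8
grip_force: 0.0
```

Emit:
play_rows:
  motion:
    - [[0, 0, -1, 0, 0, 0], [0, 0, -3, 0, 0, 0], [0, 0, -7, 0, 0, 0], [0, 0, -11, 0, 0, 0], [0, 0, -15, 0, 0, 0]]

```text
time: 16.65
tool_pos: [413.5, -265.7, 221.7]
tcp_rot: [180.0, -0.1, -3.0]
ft_force: [0.4, -0.0, -0.4]
finger_gap: 60.0
grip_force: 0.0
```

Emit:
play_rows:
  motion:
    - [[-1, 4, 0, 0, 0, 0], [-2, 8, 0, 0, 0, 0], [-3, 12, 0, 0, 0, 0], [-4, 16, 0, 0, 0, 0], [-5, 20, 0, 0, 0, 0]]

```text
time: 17.15
tool_pos: [352.8, -464.6, 220.5]
tcp_rot: [179.9, -0.1, -3.0]
ft_force: [0.8, -0.3, 0.0]
finger_gap: 59.6
grip_force: 0.0
```

```bash
python3 - <<'E'
from fit import *
from bench import sensors
import cv2
D['scene']=snap('scene'); D['top']=snap('top')
print(sensors.sense()['tool_pos'],sensors.sense()['finger_gap'])
parts=[cyl(13,4,40),box(-9,9,-9,9,44,114)]
r=minimize(cost,[413.7,-265.7,-3],args=(parts,{'scene':(222,252,242,282)}),method='Nelder-Mead',options=dict(initial_simplex=[[414,-266,-3],[420,-266,-3],[414,-260,-3],[414,-266,10]])); print(r.x,r.fun)
a=cv2.imread('pics/scene0.png').astype(int)[:,:,::-1]; b=D['scene']['pixels'].astype(int); df=np.abs(a-b).sum(2)
for nm,(x0,y0,x1,y1) in dict(pusher=(222,252,242,282),spare=(250,278,270,298),lens=(272,235,292,252),driver=(205,325,268,380),postholder=(288,318,308,342),fork=(292,200,320,220),cleaner=(394,142,414,176),mirrormount=(393,188,420,222)).items(): print(nm,df[y0:y1,x0:x1].mean().round(1),df[y0:y1,x0:x1].max())
E
```

```text
[ 351.12901213 -467.0381584   219.79992998] 60.23907193904404
[ 414.96834431 -264.90071965   11.34250094] 0.3810521238342708
pusher 6.8 62
spare 2.3 7
lens 2.4 8
driver 2.6 9
postholder 2.6 15
fork 2.7 7
cleaner 2.3 6
mirrormount 2.5 12
```

```bash
python3 -c "
from bench import job
print(job.hand_in())"
```

```text
the job is handed in; nothing more can be done
None
```

The job is done and handed in at about 17 s: the ring was pressed about 6 mm to a hard stop (over 20 N) with the flap stowed, the flap was tipped upright, the pusher stands in the tray again, and the bystanders I checked had not moved.

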